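# Tip the slide box over into its docking bay and latch it home

### The job

The closed slide box has been left standing on end in its docking bay. Tip it over by pushing high on the side that faces the robot, so that it falls lid up along the bay without being lifted out, then slide it on against the sprung pad until the catch bar in the floor springs up behind it, and leave it latched there. Push firmly but gently, never ramming the box against its end stop, and do not disturb the bottles, jars and other small things round the bay.

Things in the scene. Friction and masses are not known exactly. Their poses are not given: they have to be found in the camera images.
- bay: Docking bay fixed to the worktop, a grey and metal channel 127 mm wide, from x = -150 mm (open, robot's end) to x = 170 mm. Origin on its centre line at worktop height, x along the channel to its far end, z up. Floor at z = 6 mm; two side guides, tops at 22 mm, 95 mm apart inside. Near the far end a stop block (top at 32 mm) with a black sprung pad on its face.
- slide_box: Closed slide box (lid does not open), 165 mm long, 87 wide, 33 thick, about 0.4 kg, mass and friction vary. Origin at the centre of its underside, z out of the lid, y along its length. At first it stands on end on the bay floor near the open end: y up, lid facing the robot (bay -x), origin 82 mm above the bay floor. It must never be pushed with more than 22 N.
- box_foot (a point): Centre of the end face on which the box stands at first, mid-thickness. The box tips over its far bottom edge when pushed in the uppermost third, and drops lid up with y along the bay's x; box_foot is then the end nearest the robot, the end to push, with 30 to 70 mm to slide until the catch.
- box_top (a point): Centre of the box's other end face, 165 mm from box_foot: the top at first, the leading end when lying.
- catch (a joint): Steel catch bar in a slot of the bay floor, 46 mm wide across the channel, 8 mm thick, stands 6 mm above the floor when up, flat topped. Value 0 = up, 0.006 = pressed flush by the box lying on it (spring about 1 N). Up before the box is tipped onto it. Its far face lies anywhere from bay x = -55 to -35 mm (adjustable with the stop block, not measured).
- slot (a point): Middle of the catch's slot on the bay floor (bay x = -45 mm), not the catch itself. The pad at rest is 160 mm past the catch's far face: the 165 mm box must push it in 5 mm to free the catch, which springs up behind it. The pad gives from 2.5 N, 0.5 N more per mm, hard stop after 7 mm; with the box's sliding friction pushing takes 7 to 12 N when the catch comes free.
- bottle_hem: Bystander near the bay: brown reagent bottle with white cap, 52 mm diameter, 101 mm tall; origin at the centre of its underside.
- bottle_eos: Bystander near the bay: white reagent bottle with black cap, 56 mm diameter, 106 mm tall; origin at the centre of its underside.
- jar_3: Bystander near the bay: small screw-lid specimen jar, 51 mm diameter, 54 mm tall; origin at the centre of its underside.
- jar_1: Bystander near the bay: screw-lid specimen jar, 59 mm diameter, 62 mm tall; origin at the centre of its underside.
- staining_jar: Bystander near the bay: open clear glass staining jar, 58x44 mm, 75 mm tall; origin at the centre of its underside.
- petri_dish: Bystander near the bay: clear petri dish, 60 mm diameter, 13 mm tall; origin at the centre of its underside.
- cassette_3: Bystander near the bay: small slotted tissue cassette, 40x28x7 mm; origin at the centre of its underside.
Mind the look-alikes: they are no part of the job. Leave any pink look-alike of the slide_box alone.

How it is judged:
By the outcome, as a careful person would: the job done as asked, in the order asked, and still so for the second after the job is handed in, with the robot touching nothing.
It also fails if it takes over 54 s, if anything falls off the work surface, if the arm or the gripper's body presses on something with over 40 N, if the wrist force passes 120 N, or if a joint passes its speed limit or range.

### The arm

A 7-joint arm with a two-finger parallel gripper is mounted at the origin on a cart in front of the work surface, level with it; the furniture and walls round the work are solid. World frame = base frame: x ahead of the robot, y to its left, z up, the work surface at z = 0. Lengths are in mm, angles in degrees, forces in N, time in s.
With the tool pointing down it reaches from about 350 to 900 mm from the base axis. Payload 7.2 kg.
Tool frame: the origin (TCP) lies between the finger pads; the fingertips stand 14 mm ahead of it and the grasp point (between the pads) lies 5 mm behind it (manip.tcp_to_tips is the distance from the TCP to the fingertips, in mm); z points along the fingers, y is the line along which they close (so a half turn about z gives the same grasp; the last joint's range is limited). The gripper opens to 85 mm and grips with 20 to 120 N. Pads are 22 mm wide; open, the fingers measure 114 mm over their backs; the gripper's body (76 mm by 85 mm) begins 54 mm behind the grasp point. The pads swing forward as they close: fully open they stand 13 mm farther back than shut.
Start: joints at [-67.792, 23.554, -0.728, 91.456, 0.321, 64.991, -4.71], TCP at [275.122, 561.192, 245.297] pointing down, gripper open.
Joint ranges: [-169.25, 169.25], [-16.82, 113.86], [-84.01, 82.57], [7.8, 145.47], [-59.2, 239.2], [7.22, 106.19], [-163.78, 163.78]. Speed limits (degrees/s): [136.94, 136.94, 172.46, 172.46, 180, 180, 180].

### API

Orientations are given as [roll, pitch, yaw] about the fixed x, y, z axes, in that order (R = Rz(yaw) Ry(pitch) Rx(roll)).
In Python, from cell import manip, eyes gives the robot as it stands.
- The arm moves only by the tool apply_moves, never from a script. Its argument "increments" is a list of rows, each an object with "slide": the shift along the tool's x, y, z in units of 0.06 m (1.0 is 0.06 m), a list of three; "rotation": the turn, a rotation vector about the tool's x, y, z in units of 1.5 rad (1.0 is 1.5 rad), a list of three; "claw": the closure, from -1 (fully open) to 1 (shut). A call has 1 to 10 rows; each row shifts and turns the commanded pose from where the row before left it, along the tool's axes as they then stand; what a row does not reach is not made up. A row lasts 1/8 s, in which the tool goes at most 62.5 mm and 10.7 degrees, less where a joint would pass 70% of its speed; a pose out of reach is approached as far as the arm can. A call with a number of a shift or a turn outside -1 to 1 is refused whole. A call with a gripper value outside its range is refused whole. The fingers move at their own pace and stop on an object; "grip_force" is the grip in N (left out, the last holds). Time passes only in rows, so rows that do not move let the fingers close. It gives the time, the measured TCP pose, the force, the opening and the grip force at its end, in the units of the state.
- manip.observe(): the state, without advancing time (a new reading comes with each control period).
- eyes.grab_frame(name): name is "side" or "top" or "wrist"; returns the picture (420x560x3 uint8, red, green, blue); there is no depth.
- eyes.get_calibration(name): a dict with "intrinsics" (3x3 intrinsics, pixels), "R" (3x3) and "t" (3): a world point X has camera coordinates R X + t. Camera axes: x right, y down, z forward; pixel columns grow to the right and rows downward; lengths in mm; the calibration is good to about 2 mm. A picture is of the moment at which its call begins: read the wrist's pose just before it. get_calibration takes no time and is no camera call; for the wrist camera it gives the pose at the moment of the call.
- manip.finish_job(): hands the job in; it is judged then, once.
The state is a dict: "clock": time; "joint_pos": joint angles; "dq": joint speeds; "joint_torque": joint torques, N m; "tool_pos": TCP position; "eef_rot": TCP orientation; "ft_force": force on the tool from outside, world axes, zero at the start; "ft_torque": the same for the moment, N m; "finger_gap": finger opening in mm; "grip_force": force on a finger pad.
Only numpy, scipy, OpenCV 4.12 (cv2) and the standard library are available. Lean on these libraries where they do the work, as an engineer would, in place of code of your own. Each camera call takes 0.05 s, during which the arm holds its last target. There are 200 camera calls.

## Working session

There is one attempt and no reset: what is moved stays moved. The work goes in short steps, Python scripts to look and compute and a tool call to move; the robot and the scene stay as the last step left them, time stands still between calls to the robot, and variables do not carry over. Pictures are saved under pics/ and viewed, at most 10 in all, crops included, and the job is handed in when it is done.

Besides the shell and the picture viewer there is one more tool, called after "Call:" by a JSON object that holds its "fn" and its "kwargs". apply_moves: Moves the arm, as the interface text tells. Its arguments: {"type":"object","properties":{"increments":{"type":"array","items":{"type":"object","properties":{"slide":{"type":"array","items":{"type":"number"}},"rotation":{"type":"array","items":{"type":"number"}},"claw":{"type":"number"}}}},"grip_force":{"type":"number"}},"required":["increments"]}

```bash
ls; mkdir -p pics
python3 - <<'E'
from cell import manip, eyes
import cv2
for n in("top","side"):
    cv2.imwrite(f"pics/{n}0.png",eyes.grab_frame(n)[:,:,::-1])
    c=eyes.get_calibration(n);print(n,c)
print(manip.observe())
E
```

```text
pics
top {'intrinsics': array([[445.88987347,   0.        , 268.31244232],
       [  0.        , 445.88987347, 216.20719979],
       [  0.        ,   0.        ,   1.        ]]), 'R': array([[ 0.0166484 , -0.99974562,  0.01521586],
       [-0.99145143, -0.01847608, -0.12916148],
       [ 0.12940976, -0.01293546, -0.99150683]]), 't': array([   2.89337527,  577.57108849, 1128.77454259])}
side {'intrinsics': array([[450.26657222,   0.        , 282.58051439],
       [  0.        , 450.26657222, 203.08885718],
       [  0.        ,   0.        ,   1.        ]]), 'R': array([[-0.99629836, -0.08225567,  0.02497155],
       [-0.05574312,  0.39705922, -0.91609862],
       [ 0.06543912, -0.91409955, -0.40017463]]), 't': array([ 599.76496038,  157.62826788, 1069.80038716])}
{'clock': 0.1, 'joint_pos': array([-67.79332232,  23.5946025 ,  -0.73011324,  91.49878333,
         0.3219354 ,  64.98873107,  -4.70904674]), 'dq': array([ 0.05657605, -0.19955259,  0.01914242, -0.0999414 ,  0.05305758,
        0.05885357,  0.02412346]), 'joint_torque': array([ 2.81067631e-03, -6.01829338e+01,  6.84530362e-01, -3.00085115e+01,
        1.41356920e-02,  6.48987014e-03, -1.58287565e-05]), 'tool_pos': array([274.94080074, 560.81858518, 244.54937827]), 'eef_rot': array([-1.79920153e+02,  5.89958370e-03,  1.53889884e+02]), 'ft_force': array([-0.61259173, -0.95340629, -0.1336311 ]), 'ft_torque': array([-0.00544528, -0.02249706, -0.00801238]), 'grip_force': 0.0, 'finger_gap': 85.81183103551727}
```

View pics/top0.png

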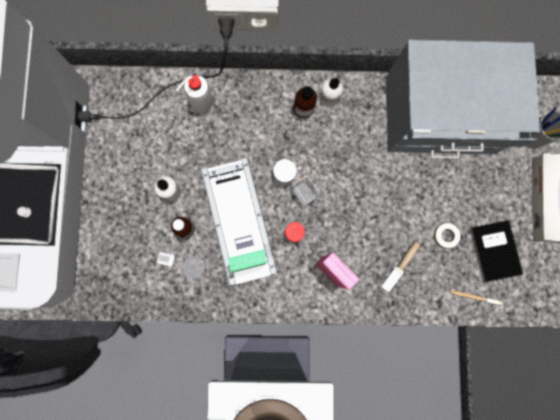

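View pics/side0.png

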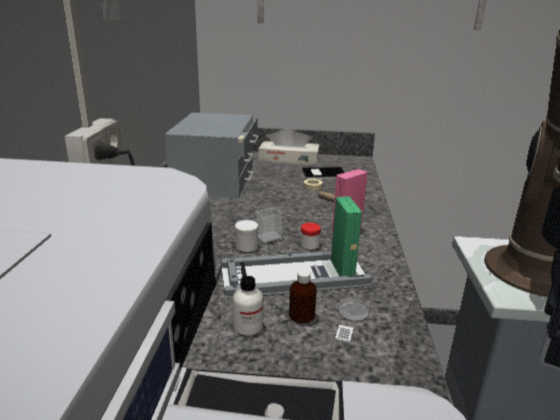

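The top view shows the bay running from about (257,280) at its near end to (225,165) at its far end. The green box stands near (248,261), and the slot is the dark mark near (244,242). The pink look-alike is at (339,270). I'll enlarge the bay.

```bash
cat > h.py <<'E'
import numpy as np, cv2
from cell import manip, eyes
def cast(name,uv,z,c=None):
    c=c or eyes.get_calibration(name)
    d=c["R"].T@np.linalg.inv(c["intrinsics"])@np.array([*uv,1.])
    o=-c["R"].T@c["t"]
    return o+d*(z-o[2])/d[2]
def proj(name,X,c=None):
    c=c or eyes.get_calibration(name)
    p=c["intrinsics"]@(c["R"]@np.asarray(X,float)+c["t"]);return p[:2]/p[2]
def green(im):
    h=cv2.cvtColor(im,cv2.COLOR_RGB2HSV)
    return cv2.inRange(h,(60,100,40),(90,255,255))
E
python3 - <<'E'
from h import *
im=cv2.imread("pics/top0.png")
cv2.imwrite("pics/top0c.png",cv2.resize(im[150:295,140:320],None,fx=4,fy=4,interpolation=cv2.INTER_CUBIC))
m=green(im[:,:,::-1].copy())
m[:,:200]=0;m[:,300:]=0
cs=max(cv2.findContours(m,0,2)[0],key=cv2.contourArea)
b=cv2.boxPoints(cv2.minAreaRect(cs));print(b)
for p in b: print(cast("top",p,171).round(1))
print(cv2.approxPolyDP(cs,2,True)[:,0])
E
```

```text
[[230.93707 268.73935]
 [263.71686 260.827  ]
 [264.18878 262.78207]
 [231.409   270.69443]]
[437.9  97.9 171. ]
[457.1  23.6 171. ]
[452.7  22.4 171. ]
[433.5  96.7 171. ]
[[264 262]
 [231 269]]
```

View pics/top0c.png

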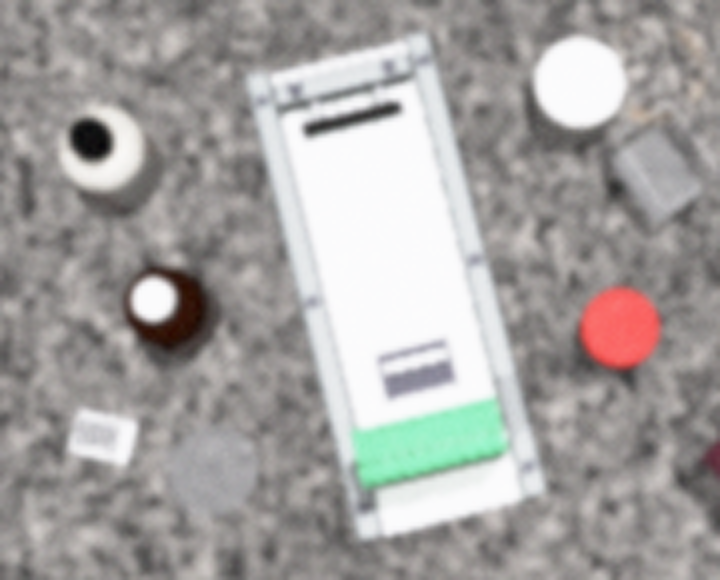

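The crop shows the bay's outer corners, the catch as a light bar near (418,358) in its dark slot, and the top of the box spanning (355,432)–(508,470).

Run:
```python
from h import *
P=lambda u,v,z:cast("top",(140+u/4,150+v/4),z)
FL,FR,NR,NL=[P(*q,22) for q in((250,78),(427,37),(543,492),(362,537))]
for n,q in zip("FL FR NR NL".split(),(FL,FR,NR,NL)):print(n,q.round(1))
print("len",np.linalg.norm(FL-NL),np.linalg.norm(FR-NR),"wid",np.linalg.norm(FL-FR),np.linalg.norm(NL-NR))
near=(NR+NL)/2;far=(FR+FL)/2;ax=(far-near);ax/=np.linalg.norm(ax);yaw=np.degrees(np.arctan2(ax[1],ax[0]))
mid=(near+far)/2;O=mid-10*ax;O[2]=0
print("axis",ax,"yaw",yaw,"origin",O)
L=np.array([-ax[1],ax[0],0])
def bay(X):d=X-O;return np.round([d@ax,d@L,X[2]],1)
for n,u,v,z in[("slotfar",413,346,6),("slotnear",420,394,6),("catchfar",414,352,12),("catchnear",417,369,12),("padface",352,128,20),
 ("boxtop",355,432,171),("",500,402,171),("",508,455,171),("",362,487,171)]: print(n,bay(P(u,v,z)),P(u,v,z).round(1))
print("jars")
for n,u,v,z in[("hem",155,300,101),("eos",90,140,106),("jar3",620,328,54),("jar1",580,82,62),("stain",655,170,40),("petri",212,468,13),("cass",102,437,7)]:print(n,P(u,v,z).round(),bay(P(u,v,z)))
c=eyes.get_calibration("side")
s=cv2.imread("pics/side0.png")
m=green(s[:,:,::-1].copy());cs=max(cv2.findContours(m,0,2)[0],key=cv2.contourArea)
print(cv2.approxPolyDP(cs,2,True)[:,0].tolist())
# profile along the catch
g=cv2.imread("pics/top0.png",0)
for x in range(-70,-20,2):
    print(x,[int(g[tuple(np.round(proj("top",O+x*ax+y*L+[0,0,8]))[::-1].astype(int))]) for y in(-10,0,10)],end=" ")
```

```text
FL [702.4 191.4  22. ]
FR [733.   73.5  22. ]
NR [430.5  -9.   22. ]
NL [399.5 108.   22. ]
len 314.12811270119863 313.61532323194854 wid 121.7963316320009 121.06530509904795
axis [0.96445182 0.26425876 0.        ] yaw 15.322912854789696 origin [556.72339032  88.35076562   0.        ]
slotfar [-32.5  -1.2   6. ] [525.7  78.6   6. ]
slotnear [-64.7   2.    6. ] [493.8  73.2   6. ]
catchfar [-37.1  -1.   12. ] [521.2  77.6  12. ]
catchnear [-48.5  -0.2  12. ] [510.   75.4  12. ]
padface [118.3   2.8  20. ] [670.1 122.3  20. ]
boxtop [-87.2  39.6 171. ] [462.1 103.5 171. ]
 [-91.1 -44.8 171. ] [480.7  21.1 171. ]
 [-121.5  -41.7  171. ] [450.6  16.  171. ]
 [-118.5   43.2  171. ] [431.1  98.7 171. ]
jars
hem [543. 234. 101.] [ 25.4 143.7 101. ]
eos [641. 277. 106.] [131.6 159.6 106. ]
jar3 [536. -56.  54.] [ -58.5 -133.6   54. ]
jar1 [695. -28.  62.] [ 102.3 -148.6   62. ]
stain [642. -79.  40.] [  37.7 -183.9   40. ]
petri [442. 208.  13.] [-78.5 145.8  13. ]
cass [462. 282.   7.] [-40.4 212.2   7. ]
[[336, 199], [331, 258], [340, 274], [353, 274], [356, 250], [350, 251], [349, 245], [358, 241], [360, 211], [349, 197]]
-70 [251, 251, 251] -68 [251, 250, 250] -66 [248, 250, 250] -64 [236, 241, 242] -62 [195, 193, 209] -60 [195, 193, 160] -58 [155, 156, 153] -56 [140, 140, 141] -54 [137, 139, 136] -52 [137, 139, 136] -50 [140, 142, 138] -48 [170, 169, 152] -46 [170, 223, 225] -44 [231, 223, 225] -42 [246, 243, 243] -40 [240, 240, 242] -38 [240, 240, 214] -36 [210, 208, 205] -34 [181, 184, 185] -32 [231, 223, 222] -30 [231, 223, 222] -28 [247, 247, 245] -26 [251, 251, 250] -24 [251, 251, 251] -22 [251, 251, 251]
```

Call:
{"fn": "apply_moves", "kwargs": {"increments": [{"rotation": [0,0,-0.08],"slide": [0,0,0],"claw": 1},{"rotation": [0,0,-0.08],"slide": [0,0,0],"claw": 1},{"rotation": [0,0,-0.08],"slide": [0,0,0],"claw": 1},{"rotation": [0,0,-0.08],"slide": [0,0,0],"claw": 1},{"rotation": [0,0,-0.08],"slide": [0,0,0],"claw": 1},{"rotation": [0,0,-0.08],"slide": [0,0,0],"claw": 1},{"slide": [0,-0.3,0],"claw": 1},{"slide": [0,-0.6,0],"claw": 1},{"slide": [0,-0.6,0],"claw": 1},{"slide": [0,-0.6,0],"claw": 1}], "grip_force": 60}}

```text
invalid input
```

Call:
{"fn": "apply_moves", "kwargs": {"increments": [{"slide": [0,0,0],"rotation": [0,0,-0.08],"claw": 1},{"slide": [0,0,0],"rotation": [0,0,-0.08],"claw": 1},{"slide": [0,0,0],"rotation": [0,0,-0.08],"claw": 1},{"slide": [0,0,0],"rotation": [0,0,-0.08],"claw": 1},{"slide": [0,0,0],"rotation": [0,0,-0.08],"claw": 1},{"slide": [0,0,0],"rotation": [0,0,-0.08],"claw": 1},{"slide": [0,-0.3,0],"rotation": [0,0,0],"claw": 1},{"slide": [0,-0.6,0],"rotation": [0,0,0],"claw": 1},{"slide": [0,-0.6,0],"rotation": [0,0,0],"claw": 1},{"slide": [0,-0.6,0],"rotation": [0,0,0],"claw": 1}], "grip_force": 60}}

```text
clock: 1.35
tool_pos: [308.6, 437.0, 245.1]
eef_rot: [-180.0, -0.0, -165.1]
ft_force: [-0.2, 0.7, 0.4]
finger_gap: 0.6
grip_force: 0.0
```

Call:
{"fn": "apply_moves", "kwargs": {"increments": [{"slide": [0,-0.7,0],"rotation": [0,0,0],"claw": 1},{"slide": [0,-0.7,0],"rotation": [0,0,0],"claw": 1},{"slide": [0,-0.7,0],"rotation": [0,0,0],"claw": 1},{"slide": [0,-0.7,0],"rotation": [0,0,0],"claw": 1},{"slide": [0,-0.7,0],"rotation": [0,0,0],"claw": 1},{"slide": [0,-0.7,0],"rotation": [0,0,0],"claw": 1},{"slide": [0.1,-0.7,0],"rotation": [0,0,0],"claw": 1},{"slide": [0.1,-0.7,0],"rotation": [0,0,0],"claw": 1},{"slide": [0,-0.7,0],"rotation": [0,0,0],"claw": 1},{"slide": [0,-0.4,0],"rotation": [0,0,0],"claw": 1}]}}

```text
clock: 2.6
tool_pos: [400.7, 45.4, 245.2]
eef_rot: [180.0, 0.0, -165.2]
ft_force: [-0.0, -0.1, 0.1]
finger_gap: 0.2
grip_force: 0.0
```

Call:
{"fn": "apply_moves", "kwargs": {"increments": [{"slide": [0,0,0.5],"rotation": [0,0,0],"claw": 1},{"slide": [0,0,0.5],"rotation": [0,0,0],"claw": 1},{"slide": [0,0,0.5],"rotation": [0,0,0],"claw": 1},{"slide": [-0.15,0,0],"rotation": [0,0,0],"claw": 1},{"slide": [-0.1,0,0],"rotation": [0,0,0],"claw": 1},{"slide": [0,0,0],"rotation": [0,0,0],"claw": 1}]}}

```text
clock: 3.35
tool_pos: [417.2, 52.5, 156.4]
eef_rot: [180.0, 0.1, -164.9]
ft_force: [0.9, -0.1, 0.2]
finger_gap: 0.1
grip_force: 0.0
```

Run:
```python
from h import *
for n in("top","side"):
    cv2.imwrite(f"pics/{n}1.png",eyes.grab_frame(n)[:,:,::-1])
a=cv2.imread("pics/side1.png")[150:300,220:420]
b=cv2.imread("pics/top1.png")[150:300,180:330]
cv2.imwrite("pics/m1.png",np.hstack([cv2.resize(a,None,fx=2,fy=2),cv2.resize(b,None,fx=2,fy=2)]))
```

```text
(no output)
```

View pics/m1.png

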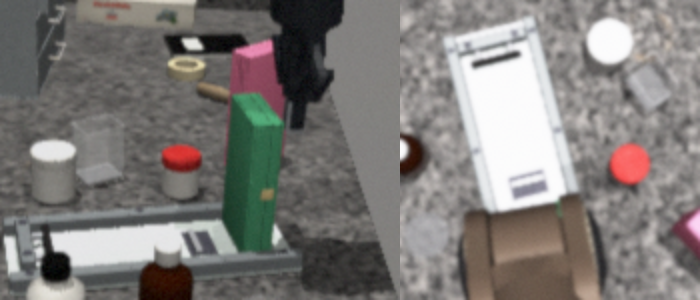

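The fingertips are just behind the upper part of the box, which is still standing. I'll push it gently now.

Call:
{"fn": "apply_moves", "kwargs": {"increments": [{"slide": [-0.04,0,0],"rotation": [0,0,0],"claw": 1},{"slide": [-0.04,0,0],"rotation": [0,0,0],"claw": 1},{"slide": [-0.04,0,0],"rotation": [0,0,0],"claw": 1},{"slide": [-0.04,0,0],"rotation": [0,0,0],"claw": 1},{"slide": [-0.04,0,0],"rotation": [0,0,0],"claw": 1},{"slide": [-0.04,0,0],"rotation": [0,0,0],"claw": 1}]}}

```text
clock: 4.2
tool_pos: [430.0, 56.1, 155.2]
eef_rot: [-180.0, -0.0, -164.9]
ft_force: [-0.0, 0.6, -0.4]
finger_gap: -0.3
grip_force: 0.0
```

Call:
{"fn": "apply_moves", "kwargs": {"increments": [{"slide": [-0.04,0,0],"rotation": [0,0,0],"claw": 1},{"slide": [-0.04,0,0],"rotation": [0,0,0],"claw": 1},{"slide": [-0.04,0,0],"rotation": [0,0,0],"claw": 1},{"slide": [-0.04,0,0],"rotation": [0,0,0],"claw": 1}]}}

```text
clock: 4.7
tool_pos: [439.2, 58.6, 155.3]
eef_rot: [180.0, 0.0, -164.9]
ft_force: [-0.8, -0.1, 0.2]
finger_gap: -0.2
grip_force: 0.2
```

Run:
```python
from h import *
f=eyes.grab_frame("side")
cv2.imwrite("pics/side2.png",f[:,:,::-1])
m=green(f);cs=max(cv2.findContours(m,0,2)[0],key=cv2.contourArea)
print(cv2.approxPolyDP(cs,2,True)[:,0].tolist())
```

```text
[[333, 198], [331, 257], [340, 274], [353, 274], [355, 249], [349, 251], [347, 244], [355, 243], [358, 212], [345, 197]]
```

The top has moved about 3 px and the foot hasn't, so the box is tipping.

Call:
{"fn": "apply_moves", "kwargs": {"increments": [{"slide": [-0.04,0,0],"rotation": [0,0,0],"claw": 1},{"slide": [-0.04,0,0],"rotation": [0,0,0],"claw": 1},{"slide": [-0.04,0,0],"rotation": [0,0,0],"claw": 1},{"slide": [-0.04,0,0],"rotation": [0,0,0],"claw": 1},{"slide": [-0.04,0,0],"rotation": [0,0,0],"claw": 1},{"slide": [-0.04,0,0],"rotation": [0,0,0],"claw": 1},{"slide": [-0.04,0,0],"rotation": [0,0,0],"claw": 1},{"slide": [-0.04,0,0],"rotation": [0,0,0],"claw": 1}]}}

```text
clock: 5.75
tool_pos: [457.8, 63.6, 155.3]
eef_rot: [180.0, 0.0, -164.9]
ft_force: [-0.5, -0.7, -1.0]
finger_gap: -0.1
grip_force: 0.0
```

Call:
{"fn": "apply_moves", "kwargs": {"increments": [{"slide": [-0.04,0,0],"rotation": [0,0,0],"claw": 1},{"slide": [-0.04,0,0],"rotation": [0,0,0],"claw": 1},{"slide": [-0.04,0,0],"rotation": [0,0,0],"claw": 1},{"slide": [-0.04,0,0],"rotation": [0,0,0],"claw": 1},{"slide": [0,0,0],"rotation": [0,0,0],"claw": 1},{"slide": [0,0,0],"rotation": [0,0,0],"claw": 1},{"slide": [0,0,0],"rotation": [0,0,0],"claw": 1},{"slide": [0,0,0],"rotation": [0,0,0],"claw": 1}]}}

```text
clock: 6.75
tool_pos: [466.8, 66.1, 155.3]
eef_rot: [180.0, 0.0, -164.9]
ft_force: [-0.2, 0.5, -0.1]
finger_gap: 0.4
grip_force: 0.0
```

Run:
```python
from h import *
f=eyes.grab_frame("side")
cv2.imwrite("pics/side3.png",f[:,:,::-1])
m=green(f);cs=max(cv2.findContours(m,0,2)[0],key=cv2.contourArea)
print(cv2.approxPolyDP(cs,2,True)[:,0].tolist())
```

```text
[[339, 266], [330, 250], [262, 254], [262, 265], [267, 281], [294, 279], [296, 271], [301, 267], [308, 268], [312, 272], [311, 277], [339, 275]]
```

Call:
{"fn": "apply_moves", "kwargs": {"increments": [{"slide": [0.3,0,0],"rotation": [0,0,0],"claw": 1},{"slide": [0.35,-0.04,0],"rotation": [0,0,0],"claw": 1},{"slide": [0,0,0.6],"rotation": [0,0,0],"claw": 1},{"slide": [0,0,0.6],"rotation": [0,0,0],"claw": 1},{"slide": [0,0,0.2],"rotation": [0,0,0],"claw": 1},{"slide": [0,0,0],"rotation": [0,0,0],"claw": 1}]}}

```text
clock: 7.55
tool_pos: [429.6, 53.5, 71.0]
eef_rot: [-180.0, -0.1, -164.9]
ft_force: [-0.5, 0.6, 1.2]
finger_gap: -0.1
grip_force: 0.0
```

Run:
```python
from h import *
f=eyes.grab_frame("side");g=eyes.grab_frame("top")
O=np.array([556.7,88.35,0]);ax=np.array([.96445,.26426,0]);L=np.array([-ax[1],ax[0],0])
bay=lambda X:np.round([(X-O)@ax,(X-O)@L,X[2]],1)
for p in((339,266),(330,250),(262,254),(262,265)):print(bay(cast("side",p,39)))
m=green(g);cs=max(cv2.findContours(m,0,2)[0],key=cv2.contourArea)
for p in cv2.approxPolyDP(cs,2,True)[:,0]:print("top",p,bay(cast("top",p,39)))
print(bay(manip.observe()["tool_pos"]))
cv2.imwrite("pics/m4.png",np.hstack([cv2.resize(x[150:300,a:a+200,::-1],None,fx=2,fy=2) for x,a in((f,220),(g,160))]))
```

```text
[-78.9  40.4  39. ]
[-79. -31.  39.]
[ 80.7 -35.1  39. ]
[87.5 12.  39. ]
top [243 246] [-59.3   4.8  39. ]
top [259 244] [-64.5 -36.6  39. ]
top [247 243] [-54.3  -7.1  39. ]
[-1.308e+02 -1.000e-01  7.210e+01]
```

View pics/m4.png

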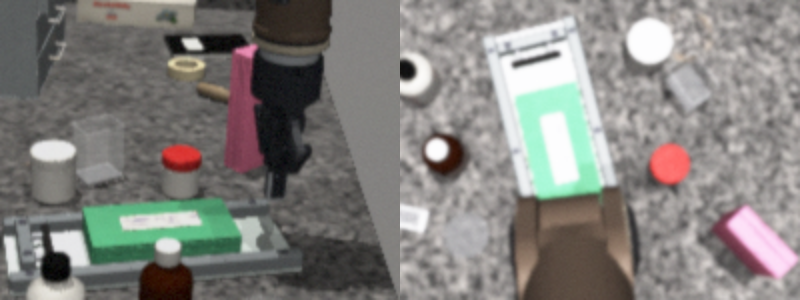

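The box lies lid up, with its foot at about bay x = -80 mm and the gripper well behind it. I'll lower the fingers and approach.

Call:
{"fn": "apply_moves", "kwargs": {"increments": [{"slide": [0,0,0.4],"rotation": [0,0,0],"claw": 1},{"slide": [0,0,0.26],"rotation": [0,0,0],"claw": 1},{"slide": [-0.2,0,0],"rotation": [0,0,0],"claw": 1},{"slide": [-0.2,0,0],"rotation": [0,0,0],"claw": 1},{"slide": [0,0,0],"rotation": [0,0,0],"claw": 1}]}}

```text
clock: 8.28
tool_pos: [455.2, 60.5, 32.7]
eef_rot: [-180.0, 0.2, -164.8]
ft_force: [-0.1, -0.5, 0.8]
finger_gap: 0.0
grip_force: 0.0
```

Call:
{"fn": "apply_moves", "kwargs": {"increments": [{"slide": [-0.05,0,0],"rotation": [0,0,0],"claw": 1},{"slide": [-0.05,0,0],"rotation": [0,0,0],"claw": 1},{"slide": [-0.05,0,0],"rotation": [0,0,0],"claw": 1},{"slide": [-0.05,0,0],"rotation": [0,0,0],"claw": 1}]}}

```text
clock: 8.78
tool_pos: [464.7, 63.0, 31.7]
eef_rot: [180.0, -0.0, -164.9]
ft_force: [-0.1, 0.0, -0.5]
finger_gap: -0.1
grip_force: 0.0
```

Call:
{"fn": "apply_moves", "kwargs": {"increments": [{"slide": [-0.05,0,0],"rotation": [0,0,0],"claw": 1},{"slide": [-0.05,0,0],"rotation": [0,0,0],"claw": 1},{"slide": [-0.05,0,0],"rotation": [0,0,0],"claw": 1}]}}

```text
clock: 9.15
tool_pos: [473.0, 65.2, 31.5]
eef_rot: [180.0, -0.1, -164.9]
ft_force: [-0.8, 0.5, -0.7]
finger_gap: -0.0
grip_force: 0.8
```

Call:
{"fn": "apply_moves", "kwargs": {"increments": [{"slide": [-0.05,0,0],"rotation": [0,0,0],"claw": 1},{"slide": [-0.05,0,0],"rotation": [0,0,0],"claw": 1},{"slide": [-0.05,0,0],"rotation": [0,0,0],"claw": 1}]}}

```text
clock: 9.52
tool_pos: [482.2, 67.8, 31.6]
eef_rot: [180.0, 0.0, -164.9]
ft_force: [-2.4, -0.4, -0.5]
finger_gap: -0.4
grip_force: 0.8
```

Call:
{"fn": "apply_moves", "kwargs": {"increments": [{"slide": [-0.05,0,0],"rotation": [0,0,0],"claw": 1},{"slide": [-0.05,0,0],"rotation": [0,0,0],"claw": 1},{"slide": [-0.05,0,0],"rotation": [0,0,0],"claw": 1}]}}

```text
clock: 9.9
tool_pos: [490.8, 70.1, 31.7]
eef_rot: [180.0, -0.0, -164.9]
ft_force: [-1.6, -1.2, -0.7]
finger_gap: -0.1
grip_force: 0.9
```

Run:
```python
from h import *
O=np.array([556.7,88.35,0]);ax=np.array([.96445,.26426,0]);L=np.array([-ax[1],ax[0],0])
bay=lambda X:np.round([(X-O)@ax,(X-O)@L,X[2]],1)
for n in("side","top"):
    f=eyes.grab_frame(n);m=green(f);cs=max(cv2.findContours(m,0,2)[0],key=cv2.contourArea)
    for p in cv2.approxPolyDP(cs,2,True)[:,0]:print(n,p,bay(cast(n,p,39)))
print(bay(manip.observe()["tool_pos"]))
cv2.imwrite("pics/top5.png",f[:,:,::-1])
```

```text
side [329 268] [-54.7  45.2  39. ]
side [319 249] [-54.7 -39.2  39. ]
side [251 255] [106.  -34.2  39. ]
side [255 282] [111.1  75.4  39. ]
side [289 279] [39.9 74.8 39. ]
side [289 273] [35.4 52.2 39. ]
side [296 272] [19.8 50.5 39. ]
side [301 267] [ 4.8 32.4 39. ]
side [308 268] [-9.4 38.6 39. ]
side [312 272] [-14.1  55.5  39. ]
side [312 277] [-9.4 74.4 39. ]
side [328 276] [-43.8  75.6  39. ]
top [223 216] [29.5 36.4 39. ]
[-67.9  -0.2  31.8]
```

Call:
{"fn": "apply_moves", "kwargs": {"increments": [{"slide": [-0.03,0,0],"rotation": [0,0,0],"claw": 1},{"slide": [-0.03,0,0],"rotation": [0,0,0],"claw": 1},{"slide": [-0.03,0,0],"rotation": [0,0,0],"claw": 1},{"slide": [-0.03,0,0],"rotation": [0,0,0],"claw": 1}]}}

```text
clock: 10.5
tool_pos: [497.7, 72.0, 31.7]
eef_rot: [180.0, -0.0, -164.9]
ft_force: [-4.5, -1.0, 3.3]
finger_gap: 0.1
grip_force: 2.2
```

Call:
{"fn": "apply_moves", "kwargs": {"increments": [{"slide": [-0.02,0,0],"rotation": [0,0,0],"claw": 1},{"slide": [-0.02,0,0],"rotation": [0,0,0],"claw": 1}]}}

```text
clock: 10.75
tool_pos: [499.7, 72.5, 31.7]
eef_rot: [180.0, -0.0, -164.9]
ft_force: [-3.7, -1.6, 3.9]
finger_gap: -0.3
grip_force: 2.2
```

Call:
{"fn": "apply_moves", "kwargs": {"increments": [{"slide": [-0.02,0,0],"rotation": [0,0,0],"claw": 1},{"slide": [-0.01,0,0],"rotation": [0,0,0],"claw": 1}]}}

```text
clock: 11.0
tool_pos: [501.9, 73.1, 31.7]
eef_rot: [180.0, 0.0, -164.9]
ft_force: [-4.3, -0.4, 3.0]
finger_gap: 0.0
grip_force: 2.1
```

Run:
```python
from h import *
O=np.array([556.7,88.35,0]);ax=np.array([.96445,.26426,0]);L=np.array([-ax[1],ax[0],0])
bay=lambda X:np.round([(X-O)@ax,(X-O)@L,X[2]],1)
fs=[]
for n in("side","top"):
    f=eyes.grab_frame(n);m=green(f);cs=max(cv2.findContours(m,0,2)[0],key=cv2.contourArea)
    if n=="side":
      for p in cv2.approxPolyDP(cs,2,True)[:4,0]:print(n,p,bay(cast(n,p,39)))
    fs.append(f)
s=manip.observe();print(bay(s["tool_pos"]),s["ft_force"],s["ft_torque"])
f,g=fs
cv2.imwrite("pics/m6.png",np.hstack([cv2.resize(x[r:r+120,a:a+130,::-1],None,fx=3,fy=3,interpolation=2) for x,a,r in((f,240,190),(g,180,150))]))
```

```text
side [324 268] [-43.9  43.6  39. ]
side [315 250] [-44.1 -35.9  39. ]
side [246 255] [117.2 -35.8  39. ]
side [247 275] [124.3  47.   39. ]
[-56.9  -0.2  31.7] [-3.30253103 -0.18816135  2.38613656] [-0.1248949   0.53405334  0.01614666]
```

View pics/m6.png

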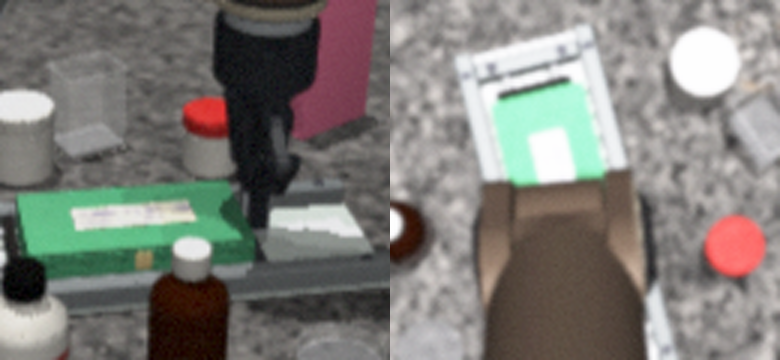

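The box is lying flat with its leading end just at the pad. I'll continue in small steps and watch the force.

Call:
{"fn": "apply_moves", "kwargs": {"increments": [{"slide": [-0.01,0,0],"rotation": [0,0,0],"claw": 1},{"slide": [-0.01,0,0],"rotation": [0,0,0],"claw": 1},{"slide": [-0.01,0,0],"rotation": [0,0,0],"claw": 1}]}}

```text
clock: 11.48
tool_pos: [503.7, 73.6, 31.7]
eef_rot: [-180.0, 0.0, -164.9]
ft_force: [-2.8, -1.7, 0.7]
finger_gap: -0.3
grip_force: 1.5
```

Call:
{"fn": "apply_moves", "kwargs": {"increments": [{"slide": [-0.01,0,0],"rotation": [0,0,0],"claw": 1},{"slide": [-0.01,0,0],"rotation": [0,0,0],"claw": 1},{"slide": [-0.01,0,0],"rotation": [0,0,0],"claw": 1}]}}

```text
clock: 11.85
tool_pos: [505.2, 74.0, 31.7]
eef_rot: [180.0, 0.0, -164.9]
ft_force: [-2.6, -1.1, 1.6]
finger_gap: 0.1
grip_force: 1.6
```

Call:
{"fn": "apply_moves", "kwargs": {"increments": [{"slide": [-0.01,0,0],"rotation": [0,0,0],"claw": 1},{"slide": [-0.01,0,0],"rotation": [0,0,0],"claw": 1}]}}

```text
clock: 12.1
tool_pos: [505.6, 74.1, 31.6]
eef_rot: [180.0, -0.1, -164.9]
ft_force: [-7.2, -1.5, 6.3]
finger_gap: 0.2
grip_force: 3.6
```

Call:
{"fn": "apply_moves", "kwargs": {"increments": [{"slide": [-0.01,0,0],"rotation": [0,0,0],"claw": 1},{"slide": [-0.01,0,0],"rotation": [0,0,0],"claw": 1}]}}

```text
clock: 12.35
tool_pos: [505.6, 74.1, 31.4]
eef_rot: [180.0, -0.2, -164.9]
ft_force: [-10.2, -2.0, 7.5]
finger_gap: -0.0
grip_force: 5.1
```

Call:
{"fn": "apply_moves", "kwargs": {"increments": [{"slide": [-0.01,0,0],"rotation": [0,0,0],"claw": 1},{"slide": [-0.01,0,0],"rotation": [0,0,0],"claw": 1}]}}

```text
clock: 12.6
tool_pos: [506.3, 74.2, 31.4]
eef_rot: [180.0, -0.3, -164.9]
ft_force: [-11.3, -3.0, 9.5]
finger_gap: 0.3
grip_force: 5.6
```

Call:
{"fn": "apply_moves", "kwargs": {"increments": [{"slide": [-0.01,0,0],"rotation": [0,0,0],"claw": 1},{"slide": [0,0,0],"rotation": [0,0,0],"claw": 1}]}}

```text
clock: 12.85
tool_pos: [506.9, 74.2, 31.4]
eef_rot: [180.0, -0.3, -164.9]
ft_force: [-10.5, -3.3, 8.5]
finger_gap: 0.2
grip_force: 5.4
```

Downward friction of about 9 N is loading the box. I'll ease the tool up slightly to relieve it.

Call:
{"fn": "apply_moves", "kwargs": {"increments": [{"slide": [0,0,-0.005],"rotation": [0,0,0],"claw": 1},{"slide": [0,0,-0.005],"rotation": [0,0,0],"claw": 1}]}}

```text
clock: 13.1
tool_pos: [508.0, 74.5, 31.8]
eef_rot: [-180.0, -0.1, -164.9]
ft_force: [-4.7, -2.3, -1.4]
finger_gap: 0.3
grip_force: 2.8
```

Call:
{"fn": "apply_moves", "kwargs": {"increments": [{"slide": [-0.01,0,0],"rotation": [0,0,0],"claw": 1},{"slide": [-0.01,0,0],"rotation": [0,0,0],"claw": 1}]}}

```text
clock: 13.35
tool_pos: [509.0, 74.7, 31.7]
eef_rot: [-180.0, -0.2, -164.9]
ft_force: [-6.3, -2.1, -0.5]
finger_gap: -0.3
grip_force: 3.1
```

Call:
{"fn": "apply_moves", "kwargs": {"increments": [{"slide": [-0.01,0,-0.002],"rotation": [0,0,0],"claw": 1},{"slide": [0,0,0],"rotation": [0,0,0],"claw": 1}]}}

```text
clock: 13.6
tool_pos: [509.5, 74.9, 31.7]
eef_rot: [-180.0, -0.2, -164.9]
ft_force: [-5.4, -3.3, -0.6]
finger_gap: -0.3
grip_force: 3.0
```

Call:
{"fn": "apply_moves", "kwargs": {"increments": [{"slide": [-0.01,0,0],"rotation": [0,0,0],"claw": 1},{"slide": [0,0,0],"rotation": [0,0,0],"claw": 1}]}}

```text
clock: 13.85
tool_pos: [510.0, 75.0, 31.7]
eef_rot: [-180.0, -0.2, -164.9]
ft_force: [-5.9, -1.8, -0.2]
finger_gap: -0.2
grip_force: 3.1
```

Call:
{"fn": "apply_moves", "kwargs": {"increments": [{"slide": [-0.01,0,0],"rotation": [0,0,0],"claw": 1},{"slide": [0,0,0],"rotation": [0,0,0],"claw": 1}]}}

```text
clock: 14.1
tool_pos: [510.4, 75.1, 31.6]
eef_rot: [-180.0, -0.2, -164.9]
ft_force: [-5.6, -3.1, -0.7]
finger_gap: -0.2
grip_force: 3.3
```

Run:
```python
from h import *
O=np.array([556.7,88.35,0]);ax=np.array([.96445,.26426,0]);L=np.array([-ax[1],ax[0],0])
bay=lambda X:np.round([(X-O)@ax,(X-O)@L,X[2]],1)
f=eyes.grab_frame("side");m=green(f);cs=max(cv2.findContours(m,0,2)[0],key=cv2.contourArea)
for p in cv2.approxPolyDP(cs,2,True)[:4,0]:print(p,bay(cast("side",p,39)))
s=manip.observe();print(bay(s["tool_pos"]),s["ft_force"])
w=eyes.grab_frame("wrist")
cv2.imwrite("pics/m7.png",np.hstack([cv2.resize(f[190:300,240:370,::-1],(360,305),interpolation=2),cv2.resize(w[:,:,::-1],(407,305))]))
```

```text
[321 271] [-34.3  54.5  39. ]
[311 250] [-34.9 -37.3  39. ]
[242 256] [126.7 -32.6  39. ]
[244 274] [130.1  42.2  39. ]
[-48.1  -0.5  31.6] [-6.64022737 -2.86424368  0.30425156]
```

View pics/m7.png

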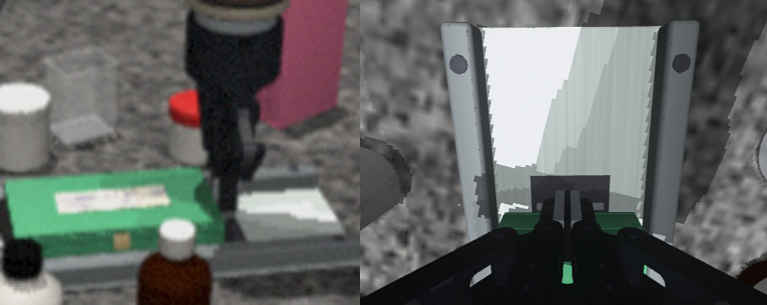

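The box end is near bay x = -36 mm, right around the latch point. I'll push a touch more, watching for a jump in force.

Call:
{"fn": "apply_moves", "kwargs": {"increments": [{"slide": [-0.01,0,0],"rotation": [0,0,0],"claw": 1},{"slide": [0,0,0],"rotation": [0,0,0],"claw": 1}]}}

```text
clock: 14.45
tool_pos: [511.0, 75.3, 31.6]
eef_rot: [-180.0, -0.2, -164.9]
ft_force: [-5.4, -2.8, -1.4]
finger_gap: -0.1
grip_force: 3.1
```

Run:
```python
from h import *
w=eyes.grab_frame("wrist")
cv2.imwrite("pics/w8.png",cv2.resize(w[200:340,170:390,::-1],None,fx=3,fy=3,interpolation=2))
```

```text
(no output)
```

View pics/w8.png

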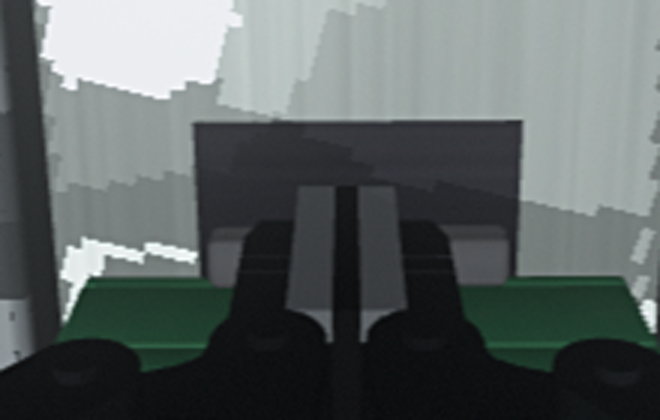

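The light catch bar at rows 225–285 shows its full 8 mm and overlaps the bottom edge of the box, so it looks sprung up. I'll back off slowly to confirm.

Call:
{"fn": "apply_moves", "kwargs": {"increments": [{"slide": [0.01,0,0],"rotation": [0,0,0],"claw": 1},{"slide": [0.02,0,0],"rotation": [0,0,0],"claw": 1},{"slide": [0.05,0,0],"rotation": [0,0,0],"claw": 1},{"slide": [0.1,0,0],"rotation": [0,0,0],"claw": 1},{"slide": [0.2,0,0],"rotation": [0,0,0],"claw": 1},{"slide": [0.3,0,0],"rotation": [0,0,0],"claw": 1},{"slide": [0.2,0,-0.2],"rotation": [0,0,0],"claw": 1},{"slide": [0,0,0],"rotation": [0,0,0],"claw": 1}]}}

```text
clock: 15.5
tool_pos: [461.7, 62.1, 45.6]
eef_rot: [180.0, 0.1, -164.9]
ft_force: [0.5, 0.3, 0.4]
finger_gap: -0.1
grip_force: 0.0
```

Run:
```python
from h import *
O=np.array([556.7,88.35,0]);ax=np.array([.96445,.26426,0]);L=np.array([-ax[1],ax[0],0])
bay=lambda X:np.round([(X-O)@ax,(X-O)@L,X[2]],1)
f=eyes.grab_frame("side");m=green(f);cs=max(cv2.findContours(m,0,2)[0],key=cv2.contourArea)
for p in cv2.approxPolyDP(cs,2,True)[:4,0]:print(p,bay(cast("side",p,39)))
w=eyes.grab_frame("wrist")
cv2.imwrite("pics/w9.png",np.hstack([cv2.resize(f[190:300,240:370,::-1],(360,305),interpolation=2),cv2.resize(w[:,:,::-1],(407,305))]))
cv2.imwrite("pics/w9f.png",w[:,:,::-1])
```

```text
[320 268] [-35.3  42.4  39. ]
[311 250] [-34.9 -37.3  39. ]
[242 256] [126.7 -32.6  39. ]
[244 274] [130.1  42.2  39. ]
```

View pics/w9f.png

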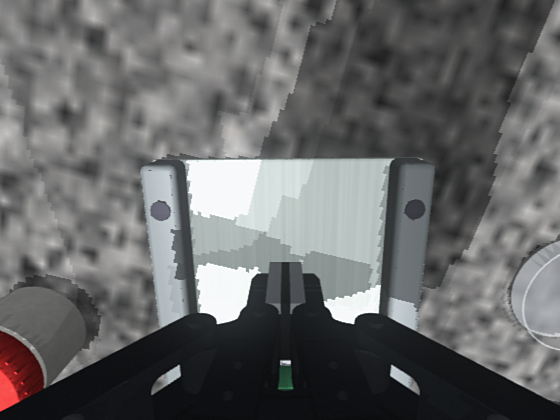

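The box hasn't moved after release. I'll raise the arm and take one last wrist look at the catch.

Call:
{"fn": "apply_moves", "kwargs": {"increments": [{"slide": [0,0,-0.5],"rotation": [0,0,0],"claw": 1},{"slide": [0,0,-0.6],"rotation": [0,0,0],"claw": 1},{"slide": [0,0,-0.6],"rotation": [0,0,0],"claw": 1},{"slide": [0,0,-0.5],"rotation": [0,0,0],"claw": 1},{"slide": [-0.5,0,0],"rotation": [0,0,0],"claw": 1},{"slide": [-0.5,0,0],"rotation": [0,0,0],"claw": 1},{"slide": [-0.5,0,0],"rotation": [0,0,0],"claw": 1},{"slide": [-0.4,0,0],"rotation": [0,0,0],"claw": 1},{"slide": [0,0,0],"rotation": [0,0,0],"claw": 1},{"slide": [0,0,0],"rotation": [0,0,0],"claw": 1}]}}

```text
clock: 16.85
tool_pos: [571.1, 91.7, 176.0]
eef_rot: [-180.0, -0.1, -164.9]
ft_force: [0.3, -0.2, 1.1]
finger_gap: 0.3
grip_force: 0.0
```

Run:
```python
from h import *
O=np.array([556.7,88.35,0]);ax=np.array([.96445,.26426,0])
w=eyes.grab_frame("wrist")
p=proj("wrist",O-40*ax+[0,0,12]).astype(int);print(p)
u=int(np.clip(p[0]-100,0,360));v=int(np.clip(p[1]-75,0,270))
cv2.imwrite("pics/w10.png",np.hstack([cv2.resize(w[v:v+150,u:u+200,::-1],None,fx=2.8,fy=2.8,interpolation=2),cv2.resize(w[:,:,::-1],(230,420))]))
f=eyes.grab_frame("side");m=green(f);cs=max(cv2.findContours(m,0,2)[0],key=cv2.contourArea)
print(cv2.approxPolyDP(cs,2,True)[:4,0].tolist())
```

```text
[285 131]
[[320, 269], [311, 250], [242, 256], [244, 275]]
```

View pics/w10.png

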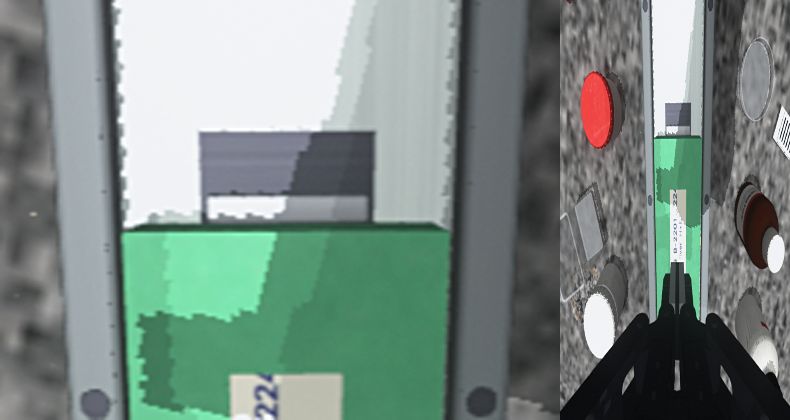

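The catch bar shows its full thickness directly behind the box end at crop (285,208). In the earlier close view it overlapped the box's end face, so it is standing up. The box hasn't moved since release, and the bystanders look undisturbed.

```bash
python3 -c "
from cell import manip
print(manip.finish_job())"
```

```text
the job is handed in; nothing more can be done
None
```

The slide box is tipped lid up and pushed home against the pad. The catch bar looks up behind it in the wrist view, and the box stayed put once released. The job was handed in at about 17 s with the arm clear; the highest push force read was about 12 N.

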